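Lock the chaff-box cover

TASK

The cover of the coffee roaster's chaff box is held by two sprung quarter-turn studs. One is already locked; the other still stands proud with its grip bar lying along the cover's long side. Push the open stud fully in, only then turn it a quarter turn clockwise (seen from above) until it locks, and let it go; do not press or grab the stud that is already locked.

Things in the scene. Friction and masses are not known exactly. Their poses are not given: they have to be found in the camera images.
- stud_push (a joint): How far the open stud is pushed in, in m: 0 standing proud (start), 0.012 at the bottom stop. A spring pushes it up with about 3 N at 0 and 9 N at 0.012. It can turn only when pushed past 0.0085; once turned and let go it springs back only to about 0.0055, the locked depth.
- stud_turn (a joint): Turn of the open stud in rad, growing clockwise seen from above: 0 at the start, with a stop at 1.57. While it is up it has only 0.06 rad of play; do not force it. Pushed in it turns lightly (under 0.1 N m). From about 1.32 on it catches when let go and cannot turn back; released short of that it is not locked.
- stud_grip (a point): Point on the upright axis of the open stud, in the middle of its dark grip bar; moves and turns with the stud. Bar: 40 mm long (this point's x axis), 12 mm wide (y), 24 mm high (z up). It stands on a round steel disc, 48 mm in diameter, 5 mm thick, whose top is 12 mm below this point; fingertips can press on it. At the start the point is 32 mm above the cover, the bar along the long side.
- locked_stud: The twin stud at the other end of the cover, 170 mm away, already locked: 5.5 mm lower, its bar across the cover. It does not move. Origin on its axis at the cover's upper face, z up; it reaches 39 mm above that. Leave it alone. The aluminium cover, 220 by 310 mm, is 86 mm above the counter on the grey chaff box, which is fixed.

How it is judged:
By the outcome, as a careful person would: the job done as asked, in the order asked, and still so for the second after the job is handed in, with the robot touching nothing.
It also fails if it takes over 35 s, if anything falls off the work surface, if the arm or the gripper's body presses on something with over 40 N, if the wrist force passes 120 N, or if a joint passes its speed limit or range.

ROBOT

A 7-joint arm with a two-finger parallel gripper is mounted at the origin on the work surface. World frame = base frame: x ahead of the robot, y to its left, z up, the work surface at z = 0. Lengths are in mm, angles in rad, forces in N, time in s.
With the tool pointing down it reaches from about 400 to 850 mm from the base axis. Payload 4.5 kg.
Tool frame: the origin (TCP) lies on the mounting face of the last link; the fingertips stand 173 mm ahead of it and the grasp point (between the pads) lies 155 mm ahead of it; z points along the fingers, y is the direction in which the jaws open and shut (so a half turn about z gives the same grasp; the last joint's range is limited). The gripper opens to 85 mm and grips with 20 to 120 N. Pads are 22 mm wide; open, the fingers measure 114 mm over their backs; the gripper's body (76 mm by 85 mm) begins 54 mm behind the grasp point. The pads swing forward as they close: fully open they stand 13 mm farther back than shut.
Start: joints at [-1.308, 0.689, -0.195, 1.565, 0.157, 0.902, -0.215], TCP at [141.733, 608.728, 404.717] pointing down, gripper open.
Joint ranges: [-3.01, 3.01], [-0.46, 2.08], [-1.47, 1.51], [0.13, 2.56], [-1, 4.14], [0.04, 2.09], [-2.66, 2.66]. Speed limits (rad/s): [2.57, 2.57, 3.14, 3.14, 3.14, 3.14, 3.14].

INTERFACE

Orientations are given as [roll, pitch, yaw] about the fixed x, y, z axes, in that order (R = Rz(yaw) Ry(pitch) Rx(roll)).
In Python, from plant import env gives the robot as it stands.
- The arm moves only by the tool carry_out, never from a script. Its argument "rows" is a list of rows, each an object with "xyz": the shift along the tool's x, y, z in units of 2.5 cm (1.0 is 2.5 cm), a list of three; "yaw": the turn about the tool's z in units of 4 degrees (1.0 is 4 degrees). A call has 1 to 8 rows; each row shifts and turns the pose as measured when the row begins, along the tool's axes as they then stand; what a row does not reach is not made up. A row lasts 1/12 s, in which the tool goes at most 41.7 mm and 7.16 degrees, less where a joint would pass 70% of its speed; a pose out of reach is approached as far as the arm can. A call with a number of a shift or a turn outside -1 to 1 is refused whole. A call with a gripper value outside its range is refused whole. "fingers" is the finger opening in mm, from 0 to 85.4, set as the call begins (left out, the last holds). The fingers move at their own pace and stop on an object; the grip force is fixed at half the most. Time passes only in rows, so rows that do not move let the fingers close. It gives the time, the measured TCP pose, the force and the opening at its end, in the units of the state.
- env.observe(): the state, without advancing time (a new reading comes with each control period).
- env.read_camera(name): name is "scene" or "top" or "wrist"; returns the picture (420x560x3 uint8, blue, green, red); there is no depth.
- env.camera_params(name): a dict with "vertical_fov" (degrees; the focal length in pixels is half the picture's height over the tangent of half this angle, whatever the lens; pixels are square), "cx", "cy" (the principal point, pixels), "dist_coeffs" ([k1, k2, p1, p2, k3] as OpenCV has them; the pictures are not rectified), "R" (3x3) and "t" (3): a world point X has camera coordinates R X + t. Camera axes: x right, y down, z forward; pixel columns grow to the right and rows downward; lengths in mm; the calibration is good to about 2 mm. A picture is of the moment at which its call begins: read the wrist's pose just before it. camera_params takes no time and is no camera call; for the wrist camera it gives the pose at the moment of the call.
- env.sign_off(): hands the job in, once; it reports no verdict.
Trained networks look in the newest picture that a camera, given by its name, has taken for a name from the list of things; names that differ only in an ending like _2 or _b are one class to them, and where a whole thing is asked for, a point or a joint stands for the part that bears it (a point fixed in the world has none). Each returns a list of dicts, best first, with "score" (0 to 1); they miss things now and then, are a little off and sometimes report something else, mostly with a low value. They report only what shows in the picture. A call takes as long as a camera call.
- env.search_frame(camera, thing): "at" ([x, y, z] in mm, in world coordinates, good to about 4 mm: the middle of the surface that is visible of it).
- env.place_of(camera, thing): "at" ([x, y, z] in mm, in world coordinates, good to about 4 mm: a listed point, or the origin of a listed thing).
The state is a dict: "time_s": time; "joint_positions": joint angles; "joint_velocities": joint speeds; "effort": joint torques, N m; "tool_pos": TCP position; "tcp_rot": TCP orientation; "ft_force": force on the tool from outside, world axes, zero at the start; "wrist_torque": the same for the moment, N m; "finger_gap": opening from 0.0 (shut) to 1.0 (fully open).
Only numpy, scipy, OpenCV 4.12 (cv2) and the standard library are available. Lean on these libraries where they do the work, as an engineer would, in place of code of your own. Each camera call takes 0.05 s, during which the arm holds its last target.

## Working session

There is one attempt and no reset: what is moved stays moved. The work goes in short steps, Python scripts to look and compute and a tool call to move; the robot and the scene stay as the last step left them, time stands still between calls to the robot, and variables do not carry over. Pictures are saved under pics/ and viewed, and the job is handed in when it is done.

Besides the shell and the picture viewer there is one more tool, called as name(argument=value, ...), one argument or row to a line, values as JSON. carry_out: Moves the arm, as the interface text tells. Shifts and turns lie within -1 to 1; 1 stands for 2.5 cm of shift or 4 degrees of turn. Its arguments: {"type":"object","properties":{"rows":{"type":"array"},"fingers":{"type":"number"}},"required":["rows"]}

```bash
mkdir -p pics; ls; python3 - <<'E'
from plant import env
import cv2
print(env.observe())
for c in ["scene","top","wrist"]:
    im=env.read_camera(c); cv2.imwrite(f"pics/{c}0.png",im)
    for th in ["stud_grip","locked_stud"]:
        print(c,th,env.place_of(c,th))
p=env.camera_params("top");print(p)
print(env.camera_params("wrist"))
E
```

```text
pics
{'time_s': 0.0, 'joint_positions': array([-1.30824462,  0.68996208, -0.1945206 ,  1.5663888 ,  0.15730057,
        0.90251816, -0.21507789]), 'joint_velocities': array([-0.00096329,  0.00086355, -0.00028798,  0.00152055, -0.00116146,
       -0.00163458, -0.0007362 ]), 'effort': array([ 1.14054878e-04, -5.39606416e+01, -1.26668852e+00, -1.58538973e+01,
        9.03228123e-03,  9.45225387e-03,  1.77834025e-06]), 'tool_pos': array([141.67195607, 608.37122507, 403.88566538]), 'tcp_rot': array([-3.13971420e+00,  1.40138290e-04,  2.91295856e+00]), 'ft_force': array([-0.22371611, -0.59734144, -0.35222606]), 'wrist_torque': array([ 0.02267527, -0.01223852, -0.0321228 ]), 'finger_gap': 1.0040377460280423}
scene stud_grip [{'at': [593.8, 82.9, 116.8], 'score': 0.77}]
scene locked_stud [{'at': [556.2, -72.6, 85.3], 'score': 0.92}]
top stud_grip [{'at': [596.4, 86.4, 118.3], 'score': 0.87}]
top locked_stud [{'at': [557.8, -76.9, 83.3], 'score': 0.9}]
wrist stud_grip []
wrist locked_stud []
{'vertical_fov': 42.519453895406926, 'cx': 286.9420495342634, 'cy': 205.0074739041682, 'dist_coeffs': array([0.04689009, 0.        , 0.        , 0.        , 0.        ]), 'R': array([[-0.00445051, -0.99994126, -0.00988314],
       [-0.99648555,  0.00526141, -0.0835994 ],
       [ 0.08364649,  0.00947634, -0.99645043]]), 't': array([ 55.68097533, 570.41039048, 858.68395674])}
{'vertical_fov': 70.36093486948526, 'cx': 273.794113655726, 'cy': 209.09961131208058, 'dist_coeffs': array([-0.04544993,  0.        ,  0.        ,  0.        ,  0.        ]), 'R': array([[ 2.25776336e-01,  9.74179163e-01,  6.51606973e-05],
       [ 9.20748609e-01, -2.13415086e-01,  3.26612922e-01],
       [ 3.18193409e-01, -7.36814721e-02, -9.45158185e-01]]), 't': array([-626.3237531 ,  -43.47961238,  380.99737943])}
```

View pics/top0.png

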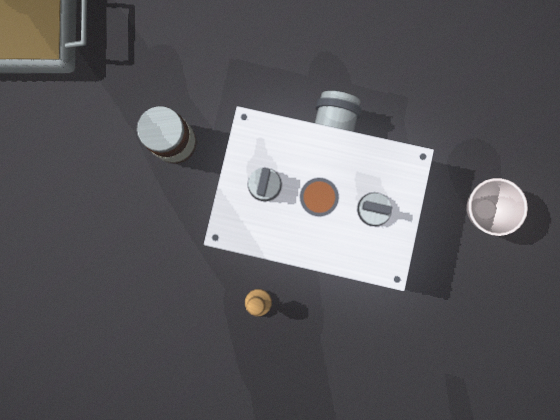

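View pics/scene0.png

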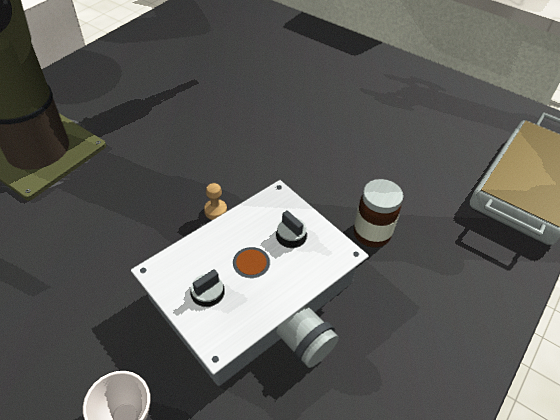

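The networks call the left stud in the top picture (264,183) the open one. But its bar lies across the cover, and the right one's bar (375,209) lies along the long side. I'll check heights before choosing.

```bash
cat > h.py <<'E'
import numpy as np,cv2
def K(p):
    f=210/np.tan(np.radians(p["vertical_fov"]/2)); return np.array([[f,0,p["cx"]],[0,f,p["cy"]],[0,0,1.]])
def proj(p,X):
    X=np.atleast_2d(np.array(X,float))
    r,_=cv2.projectPoints(X,cv2.Rodrigues(p["R"])[0],p["t"],K(p),p["dist_coeffs"]);return r[:,0]
def ray(p,uv):
    q=cv2.undistortPoints(np.array([[uv]],float),K(p),p["dist_coeffs"])[0,0]
    d=p["R"].T@np.array([q[0],q[1],1]);c=-p["R"].T@p["t"];return c,d/np.linalg.norm(d)
def onz(p,uv,z):
    c,d=ray(p,uv);return c+d*(z-c[2])/d[2]
def tri(a,b):
    (c1,d1),(c2,d2)=a,b
    s=np.linalg.lstsq(np.c_[d1,-d2],c2-c1,rcond=None)[0]
    p,q=c1+s[0]*d1,c2+s[1]*d2
    return (p+q)/2,np.linalg.norm(p-q)
E
python3 - <<'E'
import cv2,numpy as np
a=cv2.imread("pics/top0.png");b=cv2.imread("pics/scene0.png")
c=[cv2.resize(a[150:250,230:330],(400,400),interpolation=2),cv2.resize(a[160:260,330:430],(400,400),interpolation=2)]
cv2.imwrite("pics/z1.png",np.hstack(c))
c=[cv2.resize(b[240:320,160:260],(400,320),interpolation=2),cv2.resize(b[190:270,250:350],(400,320),interpolation=2)]
cv2.imwrite("pics/z2.png",np.hstack(c))
E
python3 - <<'E'
from plant import env
from h import *
p=env.camera_params("top")
for uv in [(237,108),(433,150),(405,290),(205,244)]: print(onz(p,uv,86).round(1))
E
```

```text
[716.  128.7  86. ]
[ 648.4 -170.6   86. ]
[ 437.2 -123.3   86. ]
[507.  176.5  86. ]
```

View pics/z1.png

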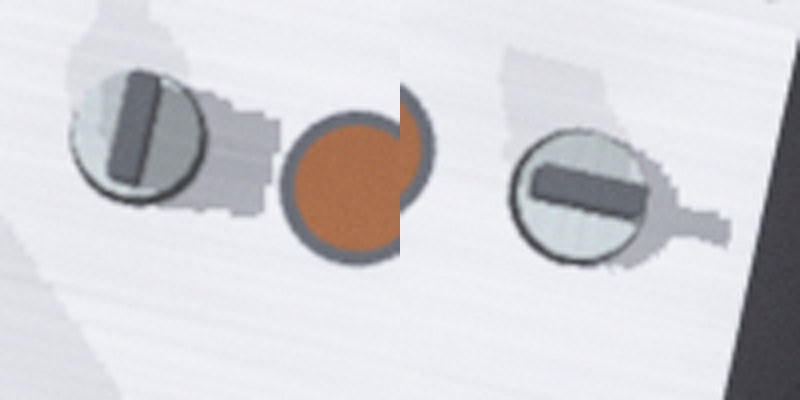

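View pics/z2.png

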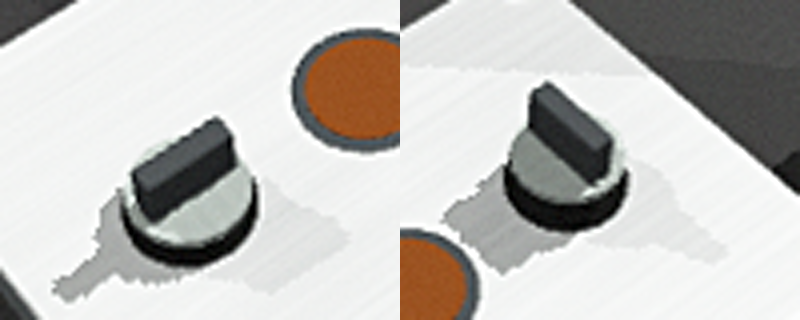

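```bash
python3 - <<'E'
from plant import env
from h import *
p=env.camera_params("top");s=env.camera_params("scene")
print("proj net stud_grip/locked in scene",proj(s,[[595,85,118],[557,-75,86]]))
for n,a,b in [("topleft",(263.5,181.7),(293,219)),("topright",(377,208),(206,277.7)),]:
    print(n,tri(ray(p,a),ray(s,b)))
# marker disc / cover screws for cover height
for n,a,b in [("amber",(319,196.5),(251,262))]: print(n,tri(ray(p,a),ray(s,b)))
print(np.degrees(np.arctan2(128.7+170.6,716-648.4)),np.degrees(np.arctan2(176.5+123.3,507-437.2)))
# bar direction of the right
a=onz(p,(330+533/4-100,160+180/4),130);b=onz(p,(330+648/4-100,160+200/4),130);print(a,b,np.degrees(np.arctan2(*(a-b)[1::-1])))
E
```

```text
proj net stud_grip/locked in scene [[290.05207625 224.20162489]
 [207.8317943  290.63101713]]
topleft (array([596.90822398,  86.6218113 , 130.61445446]), np.float64(3.2017056683223517))
topright (array([557.98173505, -77.18153469, 125.25296528]), np.float64(2.266693545442652))
amber (array([578.06229225,   3.90262163,  90.00046474]), np.float64(0.6594973855360066))
77.27270652144513 76.89377181811452
[561.22227607 -57.64751664 130.        ] [553.81859909 -98.56660099 130.        ] 79.74416823232326
```

carry_out(
  rows=[
    {"xyz": [-0.92,-0.79,0],"yaw": 0},
    {"xyz": [-0.92,-0.79,0],"yaw": 0},
    {"xyz": [-0.92,-0.79,0],"yaw": 0},
    {"xyz": [-0.92,-0.79,0],"yaw": 0},
    {"xyz": [-0.92,-0.79,0],"yaw": 0},
    {"xyz": [-0.92,-0.79,0],"yaw": 0},
    {"xyz": [-0.92,-0.79,0],"yaw": 0},
    {"xyz": [-0.92,-0.79,0],"yaw": 0},
  ],
  fingers=60,
)

```text
time_s: 1.12
tool_pos: [284.1, 412.5, 403.2]
tcp_rot: [3.133, -0.007, 2.929]
ft_force: [0.9, 0.2, 0.8]
finger_gap: 0.708
```

carry_out(
  rows=[
    {"xyz": [-0.92,-0.79,0],"yaw": 0},
    {"xyz": [-0.92,-0.79,0],"yaw": 0},
    {"xyz": [-0.92,-0.79,0],"yaw": 0},
    {"xyz": [-0.92,-0.79,0],"yaw": 0},
    {"xyz": [-0.92,-0.79,0],"yaw": 0},
    {"xyz": [-0.92,-0.79,0],"yaw": 0},
    {"xyz": [-0.92,-0.79,0],"yaw": 0},
    {"xyz": [0,0,0],"yaw": 0},
  ],
)

```text
time_s: 1.78
tool_pos: [421.4, 228.7, 402.3]
tcp_rot: [3.133, -0.001, 2.919]
ft_force: [0.0, -1.2, -1.0]
finger_gap: 0.705
```

```bash
python3 - <<'E'
from plant import env
import cv2,pickle
p=env.camera_params("wrist")
im=env.read_camera("wrist"); cv2.imwrite("pics/w1.png",im); pickle.dump(p,open("w1.pkl","wb"))
for th in ["stud_grip","locked_stud"]: print(env.place_of("wrist",th))
print(env.observe()["tool_pos"])
E
```

```text
[]
[{'at': [558.4, -76.5, 86.8], 'score': 0.62}]
[417.78053932 234.69704407 402.52972937]
```

View pics/w1.png

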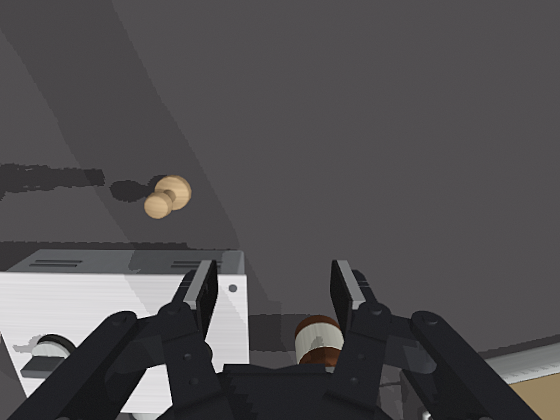

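carry_out(
  rows=[
    {"xyz": [-0.96,-0.46,0],"yaw": 0},
    {"xyz": [-0.96,-0.46,0],"yaw": 0},
    {"xyz": [-0.96,-0.46,0],"yaw": 0},
    {"xyz": [-0.96,-0.46,0],"yaw": 0},
    {"xyz": [-0.96,-0.46,0],"yaw": 0},
    {"xyz": [-0.96,-0.46,0],"yaw": 0},
    {"xyz": [-0.96,-0.46,0],"yaw": 0},
    {"xyz": [-0.96,-0.46,0],"yaw": 0},
  ],
)

```text
time_s: 2.6
tool_pos: [584.3, 124.0, 401.0]
tcp_rot: [3.117, -0.011, 2.971]
ft_force: [0.3, 1.0, -0.5]
finger_gap: 0.697
```

carry_out(
  rows=[
    {"xyz": [-0.96,-0.46,0],"yaw": 0},
    {"xyz": [-0.96,-0.46,0],"yaw": 0},
    {"xyz": [-0.96,-0.46,0],"yaw": 0},
    {"xyz": [-0.96,-0.46,0],"yaw": 0},
    {"xyz": [0,0,0],"yaw": 0},
  ],
)

```text
time_s: 3.02
tool_pos: [676.5, 67.1, 398.2]
tcp_rot: [3.114, -0.009, 2.981]
ft_force: [0.8, -1.0, 0.6]
finger_gap: 0.701
```

```bash
python3 - <<'E'
from plant import env
import cv2,pickle
p=env.camera_params("wrist")
im=env.read_camera("wrist"); cv2.imwrite("pics/w2.png",im); pickle.dump(p,open("w2.pkl","wb"))
for th in ["stud_grip","locked_stud"]: print(env.place_of("wrist",th))
print(env.observe()["tool_pos"],env.observe()["tcp_rot"])
from h import *
print(proj(p,[[596.9,86.6,130],[558,-77,125]]))
E
```

```text
[{'at': [592.9, 89.4, 120.2], 'score': 0.7}]
[{'at': [557.9, -75.9, 85.4], 'score': 0.77}]
[672.74228734  72.15464065 398.51647816] [ 3.11054502 -0.01441735  2.98790174]
[[270.95560433 113.07099396]
 [ 54.67721347  98.93594507]]
```

View pics/w2.png

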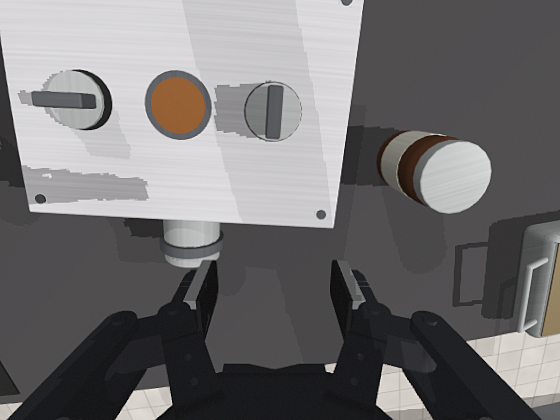

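```bash
python3 - <<'E'
import cv2,numpy as np
a=cv2.imread("pics/w2.png")
c=[cv2.resize(a[55:155,10:130],(480,400),interpolation=2)[:, :400],cv2.resize(a[60:160,225:325],(400,400),interpolation=2)]
cv2.imwrite("pics/z3.png",np.hstack(c))
E
```

```text
(no output)
```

View pics/z3.png

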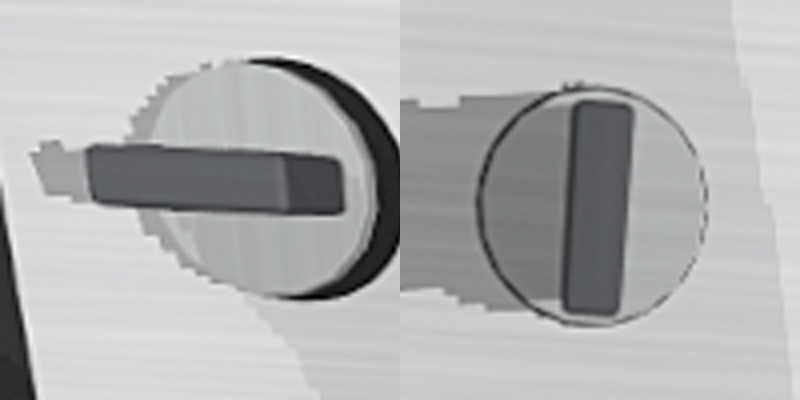

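```bash
python3 - <<'E'
from plant import env
from h import *
import pickle
p=env.camera_params("top");s=env.camera_params("scene");w=pickle.load(open("w2.pkl","rb"))
def multi(obs):
    A=0;b=0
    for cam,uv in obs:
        c,d=ray(cam,uv);P=np.eye(3)-np.outer(d,d);A=A+P;b=b+P@c
    X=np.linalg.solve(A,b);return X.round(1),[ (proj(cam,X)[0]-uv).round(1) for cam,uv in obs]
print("A(y+) bar",multi([(p,(263.5,181.7)),(s,(293,219)),(w,(274.5,111.8))]))
print("A s+w",multi([(s,(293,219)),(w,(274.5,111.8))]))
print("B(y-) bar",multi([(p,(377,208)),(s,(206,277.7)),(w,(57,99.8))]))
print("B s+w",multi([(s,(206,277.7)),(w,(57,99.8))]))
print("B p+w",multi([(p,(377,208)),(w,(57,99.8))]))
print("B disc",multi([(p,(374.5,208.3)),(w,(74.8,100))]))
print("A disc",multi([(p,(264.5,183.2)),(w,(273,111.3))]))
E
```

```text
A(y+) bar (array([596.6,  87.9, 129.2]), [array([-1.6, -0.5]), array([-0.7,  0.1]), array([-1.9,  0.6])])
A s+w (array([596.6,  89.6, 127.9]), [array([-0.1, -0. ]), array([0.2, 0.2])])
B(y-) bar (array([558.1, -76.8, 124. ]), [array([-1. , -0.6]), array([-0.5,  0.4]), array([-1.2, -0.7])])
B s+w (array([558.6, -76. , 124.3]), [array([0.2, 0.1]), array([-0.2, -0.3])])
B p+w (array([557.9, -79. , 119.2]), [array([ 0.1, -0.2]), array([ 0. , -0.3])])
B disc (array([558.4, -78.5,  96.8]), [array([-0.2,  0.3]), array([-0.1,  0.6])])
A disc (array([596.5,  87.3, 103.3]), [array([-1.2,  0.3]), array([-1.9,  0.8])])
```

```bash
python3 - <<'E'
from plant import env
from h import *
import pickle
w=pickle.load(open("w2.pkl","rb"));p=env.camera_params("top")
for cam,a,b in [(w,(275.7,85.5),(272.5,138)),(p,(230+147/4,150+75/4),(230+122/4,150+183/4))]:
    A=onz(cam,a,130);B=onz(cam,b,130);print(A,B,(A+B)/2,np.linalg.norm(A-B),np.arctan2(*(A-B)[1::-1]))
o=env.observe();print(o["tool_pos"],o["tcp_rot"],o["joint_positions"],o["time_s"])
from scipy.spatial.transform import Rotation as R
M=R.from_euler("xyz",o["tcp_rot"]).as_matrix();print(M)
E
```

```text
[577.90068492  93.30151763 130.        ] [615.60840571  84.76590032 130.        ] [596.75454531  89.03370897 130.        ] 38.66172486798835 2.918981658459032
[614.59908391  80.88714998 130.        ] [575.38237648  89.95638132 130.        ] [594.99073019  85.42176565 130.        ] 40.25172168350016 -0.2272641619425144
[672.74228734  72.15464065 398.51647816] [ 3.11054502 -0.01441735  2.98790174] [-0.01036625  0.77978902 -0.31347117  1.3913472   0.21849616  1.00786357
  1.06172203] 3.1667
[[-0.98811008  0.15345506 -0.00948784]
 [ 0.15307066  0.98766801  0.03288271]
 [ 0.01441685  0.03103942 -0.99941418]]
```

carry_out(
  rows=[
    {"xyz": [0.75,-0.03,0.6],"yaw": 0.26},
    {"xyz": [0.75,-0.03,0.6],"yaw": 0.26},
    {"xyz": [0.75,-0.03,0.6],"yaw": 0.26},
    {"xyz": [0.75,-0.03,0.6],"yaw": 0.26},
    {"xyz": [0,0,0],"yaw": 0},
    {"xyz": [0,0,0],"yaw": 0},
  ],
  fingers=45,
)

```text
time_s: 3.67
tool_pos: [588.6, 97.4, 340.0]
tcp_rot: [3.105, -0.019, 2.93]
ft_force: [1.2, 0.6, 0.6]
finger_gap: 0.532
```

```bash
cat > st.py <<'E'
from plant import env
from h import *
from scipy.spatial.transform import Rotation as R
import sys
def st(target=None,yaw=2.916):
    o=env.observe();M=R.from_euler("xyz",o["tcp_rot"]).as_matrix()
    g=o["tool_pos"]+155*M[:,2]
    print("t",round(o["time_s"],2),"grasp",g.round(1),"rpy",o["tcp_rot"].round(3),"F",o["ft_force"].round(1),"T",o["wrist_torque"].round(2),"gap mm",round(o["finger_gap"]*85.4,1),"q7",o["joint_positions"][6].round(3))
    if target is not None:
        print("tool delta units",(M.T@(np.array(target)-g)/25).round(3),"yaw units",round(np.degrees(o["tcp_rot"][2]-yaw)/4,2))
E
python3 - <<'E'
from st import *
p=env.camera_params("wrist")
im=env.read_camera("wrist"); cv2.imwrite("pics/w3.png",im)
print(env.place_of("wrist","stud_grip"))
st([596.5,87.5,126]); print(proj(p,[[596.5,87.5,130]]))
E
```

```text
[{'at': [595.9, 86.3, 119.2], 'score': 0.77}]
t 3.77 grasp [588.  103.4 185.4] rpy [ 3.104 -0.018  2.929] F [ 0.8 -0.   1.5] T [-0.06 -0.05  0.05] gap mm 45.1 q7 0.907
tool delta units [-0.509 -0.639  2.343] yaw units 0.19
[[248.576192   259.23275739]]
```

View pics/w3.png

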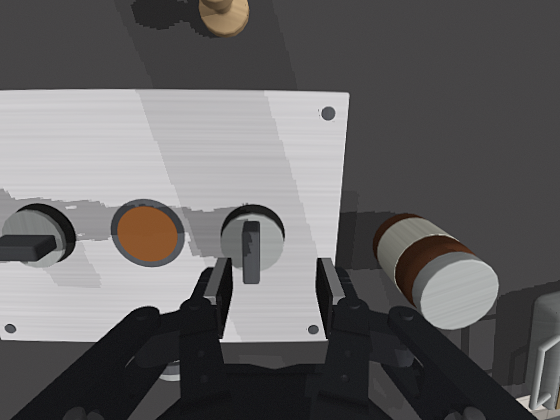

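```bash
python3 - <<'E'
import cv2
a=cv2.imread("pics/w3.png");cv2.imwrite("pics/z4.png",cv2.resize(a[195:305,195:345],(750,550),interpolation=2))
E
```

```text
(no output)
```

View pics/z4.png

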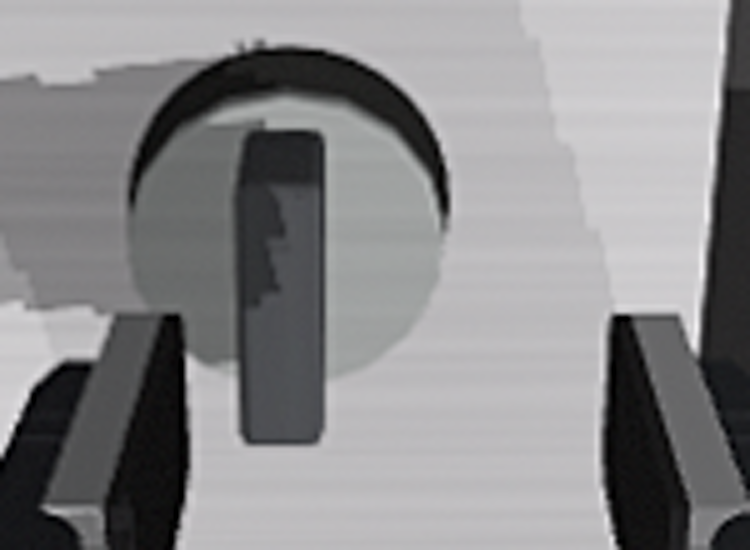

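```bash
python3 - <<'E'
from st import *
p=env.camera_params("wrist")
print(onz(p,(251.2,257.6),130))
A=onz(p,(195+282/5,195+182/5),130);B=onz(p,(195+282/5,195+442/5),130);print(A,B,np.arctan2(*(A-B)[1::-1]))
c=onz(p,(251.2,257.6),130); st([c[0],c[1],160],2.916)
# grasp-point projection, gripper symmetric
o=env.observe();M=R.from_euler("xyz",o["tcp_rot"]).as_matrix()
for d in (155,168): print(proj(p,[o["tool_pos"]+M@np.array([0,s,d]) for s in(-22.5,22.5)]))
E
```

```text
[596.92850162  89.36707118 130.        ]
[578.38600987  93.96319953 130.        ] [616.45474241  84.80084281 130.        ] 2.905405448309642
t 3.77 grasp [588.  103.4 185.4] rpy [ 3.104 -0.018  2.929] F [ 0.8 -0.   1.5] T [-0.06 -0.05  0.05] gap mm 45.1 q7 0.907
tool delta units [-0.486 -0.511  0.987] yaw units 0.19
[[225.10232904 287.98797921]
 [316.99249856 288.08171435]]
[[228.84138771 273.92262012]
 [313.6684249  274.00645204]]
```

carry_out(
  rows=[
    {"xyz": [-0.24,-0.29,0.5],"yaw": 0.12},
    {"xyz": [-0.24,-0.29,0.5],"yaw": 0.12},
    {"xyz": [0,0,0.3],"yaw": 0},
    {"xyz": [0,0,0],"yaw": 0},
    {"xyz": [0,0,0],"yaw": 0},
  ],
)

```text
time_s: 4.18
tool_pos: [602.3, 79.2, 305.0]
tcp_rot: [3.103, -0.012, 2.908]
ft_force: [0.2, 0.4, 0.4]
finger_gap: 0.525
```

```bash
python3 - <<'E'
from st import *
im=env.read_camera("wrist"); cv2.imwrite("pics/w4.png",im)
st([596.5,88.2,126])
E
```

```text
t 4.23 grasp [601.7  85.5 150. ] rpy [ 3.103 -0.012  2.908] F [-0.8  0.5  0.3] T [-0.06  0.02  0.01] gap mm 44.9 q7 0.91
tool delta units [0.216 0.021 0.966] yaw units -0.11
```

View pics/w4.png

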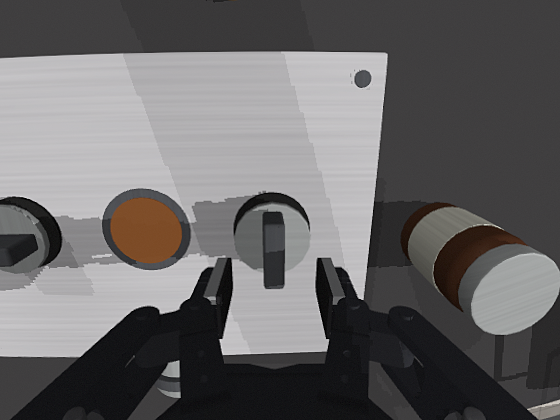

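carry_out(
  rows=[
    {"xyz": [0.1,0.01,0.3],"yaw": -0.05},
    {"xyz": [0.1,0.01,0.3],"yaw": -0.05},
    {"xyz": [0,0,0.2],"yaw": 0},
    {"xyz": [0,0,0],"yaw": 0},
    {"xyz": [0,0,0],"yaw": 0},
  ],
)

```text
time_s: 4.65
tool_pos: [596.7, 82.6, 283.2]
tcp_rot: [3.102, -0.012, 2.917]
ft_force: [0.0, -0.4, -0.3]
finger_gap: 0.524
```

```bash
python3 - <<'E'
from st import *
im=env.read_camera("wrist"); cv2.imwrite("pics/w5.png",im)
st([596.5,88.2,126])
E
```

```text
t 4.7 grasp [596.3  89.  128.4] rpy [ 3.102 -0.012  2.917] F [-0.6  0.3  0.7] T [-0.05  0.03  0.01] gap mm 44.8 q7 0.899
tool delta units [-0.018 -0.035  0.093] yaw units 0.01
```

View pics/w5.png

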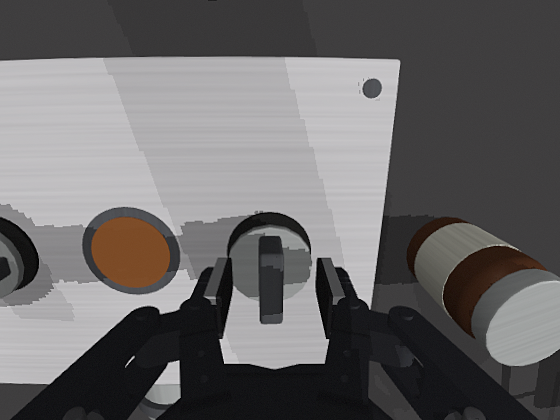

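carry_out(
  rows=[
    {"xyz": [0,-0.03,0],"yaw": 0},
    {"xyz": [0,0,0],"yaw": 0},
    {"xyz": [0,0,0],"yaw": 0},
    {"xyz": [0,0,0],"yaw": 0},
    {"xyz": [0,0,0],"yaw": 0},
    {"xyz": [0,0,0],"yaw": 0},
  ],
  fingers=14.5,
)

```text
time_s: 5.2
tool_pos: [597.0, 81.6, 284.3]
tcp_rot: [3.102, -0.01, 2.917]
ft_force: [-1.2, -0.6, -0.3]
finger_gap: 0.17
```

```bash
python3 - <<'E'
from st import *
im=env.read_camera("wrist"); cv2.imwrite("pics/w6.png",cv2.resize(im[200:400,150:400],(750,600)))
st([596.5,88.2,126])
E
```

```text
t 5.25 grasp [596.8  88.  129.4] rpy [ 3.102 -0.01   2.917] F [-0.  -0.4 -0.3] T [-0.15  0.01 -0.02] gap mm 14.6 q7 0.9
tool delta units [0.013 0.001 0.137] yaw units 0.01
```

View pics/w6.png

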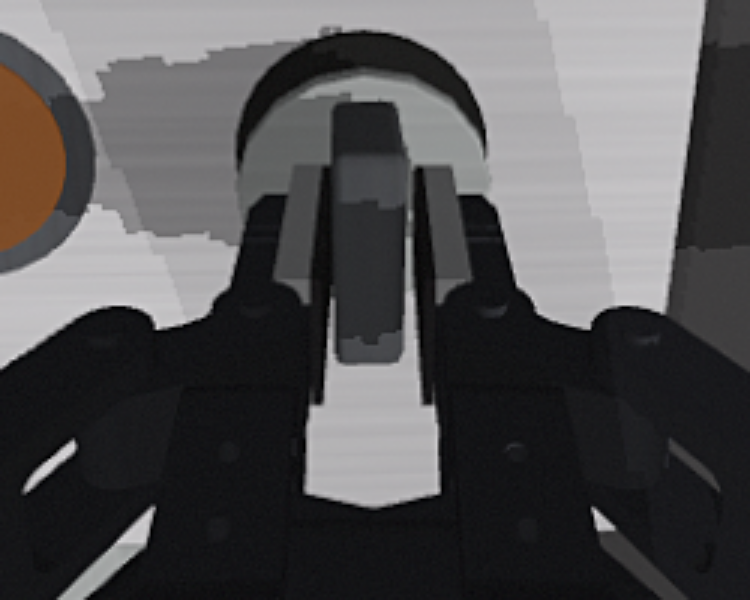

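carry_out(
  rows=[
    {"xyz": [0,0,0.1],"yaw": 0},
    {"xyz": [0,0,0.1],"yaw": 0},
    {"xyz": [0,0,0.1],"yaw": 0},
    {"xyz": [0,0,0],"yaw": 0},
  ],
)

```text
time_s: 5.58
tool_pos: [597.2, 81.6, 276.9]
tcp_rot: [3.102, -0.009, 2.916]
ft_force: [-0.4, -0.4, 3.6]
finger_gap: 0.168
```

carry_out(
  rows=[
    {"xyz": [0,0,0.1],"yaw": 0},
    {"xyz": [0,0,0.1],"yaw": 0},
    {"xyz": [0,0,0],"yaw": 0},
  ],
)

```text
time_s: 5.83
tool_pos: [597.2, 81.6, 272.3]
tcp_rot: [3.102, -0.009, 2.916]
ft_force: [-0.2, -0.3, 6.2]
finger_gap: 0.174
```

carry_out(
  rows=[
    {"xyz": [0,0,0.1],"yaw": 0},
    {"xyz": [0,0,0.1],"yaw": 0},
    {"xyz": [0,0,0],"yaw": 0},
  ],
)

```text
time_s: 6.08
tool_pos: [597.1, 81.7, 268.3]
tcp_rot: [3.103, -0.008, 2.916]
ft_force: [-2.0, -1.0, 9.0]
finger_gap: 0.166
```

carry_out(
  rows=[
    {"xyz": [0,0,0.1],"yaw": 0},
    {"xyz": [0,0,0.05],"yaw": 0},
    {"xyz": [0,0,0.05],"yaw": 0},
  ],
)

```text
time_s: 6.33
tool_pos: [596.9, 82.0, 267.9]
tcp_rot: [3.104, -0.006, 2.915]
ft_force: [-2.6, -1.3, 10.6]
finger_gap: 0.17
```

carry_out(
  rows=[
    {"xyz": [0,0,0.05],"yaw": 0.8},
    {"xyz": [0,0,0.05],"yaw": 0.8},
    {"xyz": [0,0,0.05],"yaw": 0.8},
    {"xyz": [0,0,0.05],"yaw": 0.8},
  ],
)

```text
time_s: 6.67
tool_pos: [596.8, 81.8, 267.8]
tcp_rot: [3.106, -0.012, 2.684]
ft_force: [-2.8, -2.0, 13.9]
finger_gap: 0.169
```

```bash
python3 - <<'E'
from st import *
st([596.8,88.2,113],2.916-1.5708)
E
```

```text
t 6.67 grasp [597.6  87.6 112.9] rpy [ 3.106 -0.012  2.684] F [-2.8 -2.  13.9] T [-0.39  0.79  0.04] gap mm 14.4 q7 0.732
tool delta units [ 0.04   0.009 -0.002] yaw units 19.17
```

carry_out(
  rows=[
    {"xyz": [0.01,0,0.04],"yaw": 0.8},
    {"xyz": [0.01,0,0.04],"yaw": 0.8},
    {"xyz": [0.01,0,0.04],"yaw": 0.8},
    {"xyz": [0.01,0,0.04],"yaw": 0.8},
    {"xyz": [0,0,0.04],"yaw": 0.8},
    {"xyz": [0,0,0.04],"yaw": 0.8},
    {"xyz": [0,0,0.04],"yaw": 0.8},
    {"xyz": [0,0,0.04],"yaw": 0.8},
  ],
)

```text
time_s: 7.33
tool_pos: [596.1, 81.6, 267.8]
tcp_rot: [3.113, -0.022, 2.215]
ft_force: [-3.3, -0.7, 11.4]
finger_gap: 0.171
```

```bash
python3 - <<'E'
from st import *
st([596.8,88.2,113],2.916-1.5708)
E
```

```text
t 7.33 grasp [597.6  87.  112.9] rpy [ 3.113 -0.022  2.215] F [-3.3 -0.7 11.4] T [-0.34  0.77  0.12] gap mm 14.6 q7 0.419
tool delta units [ 0.059  0.002 -0.003] yaw units 12.46
```

carry_out(
  rows=[
    {"xyz": [0.02,0,0.04],"yaw": 0.8},
    {"xyz": [0.02,0,0.04],"yaw": 0.8},
    {"xyz": [0.01,0,0.04],"yaw": 0.8},
    {"xyz": [0.01,0,0.04],"yaw": 0.8},
    {"xyz": [0.01,0,0.04],"yaw": 0.8},
    {"xyz": [0,0,0.04],"yaw": 0.8},
    {"xyz": [0,0,0.04],"yaw": 0.8},
    {"xyz": [0,0,0.04],"yaw": 0.8},
  ],
)

```text
time_s: 8.0
tool_pos: [595.2, 81.4, 267.8]
tcp_rot: [3.122, -0.029, 1.745]
ft_force: [-1.4, -1.2, 12.3]
finger_gap: 0.17
```

```bash
python3 - <<'E'
from st import *
st([596.8,88.2,113],2.916-1.5708)
E
```

```text
t 8.0 grasp [597.5  86.4 112.9] rpy [ 3.122 -0.029  1.745] F [-1.4 -1.2 12.3] T [-0.29  0.75  0.08] gap mm 14.5 q7 0.112
tool delta units [ 0.076 -0.014 -0.004] yaw units 5.73
```

carry_out(
  rows=[
    {"xyz": [0.02,0,0.04],"yaw": 0.8},
    {"xyz": [0.02,0,0.04],"yaw": 0.8},
    {"xyz": [0.02,0,0.04],"yaw": 0.8},
    {"xyz": [0.01,0,0.04],"yaw": 0.8},
    {"xyz": [0.01,0,0.04],"yaw": 0.8},
    {"xyz": [0,0,0.04],"yaw": 0.8},
    {"xyz": [0,0,0.04],"yaw": 0.5},
  ],
)

```text
time_s: 8.58
tool_pos: [594.5, 81.4, 267.7]
tcp_rot: [3.132, -0.033, 1.355]
ft_force: [-3.8, -0.6, 12.4]
finger_gap: 0.171
```

```bash
python3 - <<'E'
from st import *
st([596.8,88.2,113],2.916-1.5708)
E
```

```text
t 8.58 grasp [597.1  86.  112.8] rpy [ 3.132 -0.033  1.355] F [-3.8 -0.6 12.4] T [-0.21  0.75  0.07] gap mm 14.6 q7 -0.143
tool delta units [ 0.085 -0.032 -0.006] yaw units 0.14
```

carry_out(
  rows=[
    {"xyz": [0.01,0,0.04],"yaw": 0.5},
    {"xyz": [0,0,0.04],"yaw": 0.5},
  ],
)

```text
time_s: 8.75
tool_pos: [594.3, 81.2, 267.7]
tcp_rot: [3.134, -0.033, 1.283]
ft_force: [-4.4, -0.6, 13.3]
finger_gap: 0.17
```

```bash
python3 - <<'E'
from st import *
im=env.read_camera("wrist"); cv2.imwrite("pics/w7.png",cv2.resize(im[200:400,150:400],(750,600)))
st([596.8,88.2,113],2.916-1.5708)
E
```

```text
t 8.8 grasp [596.8  85.7 112.8] rpy [ 3.134 -0.033  1.281] F [-4.7 -1.  11.8] T [-0.24  0.93  0.22] gap mm 14.5 q7 -0.191
tool delta units [ 0.094 -0.029 -0.006] yaw units -0.92
```

View pics/w7.png

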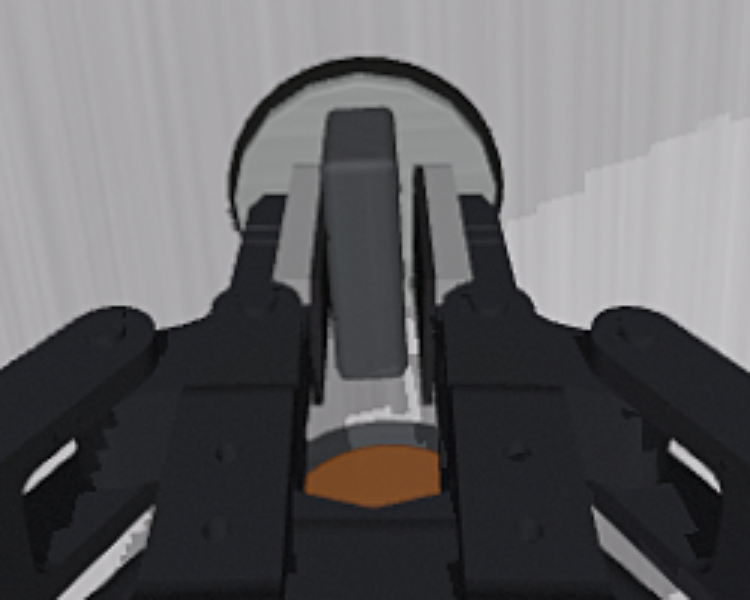

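carry_out(
  rows=[
    {"xyz": [0,0,0.02],"yaw": -0.3},
    {"xyz": [0,0,0],"yaw": 0},
    {"xyz": [0,0,0],"yaw": 0},
    {"xyz": [0,0,0],"yaw": 0},
  ],
  fingers=35,
)

```text
time_s: 9.13
tool_pos: [597.8, 80.5, 270.8]
tcp_rot: [3.12, -0.035, 1.303]
ft_force: [-1.3, -0.7, 6.3]
finger_gap: 0.408
```

carry_out(
  rows=[
    {"xyz": [0,0,-0.3],"yaw": 0},
    {"xyz": [0,0,-0.6],"yaw": 0},
    {"xyz": [0,0,-0.8],"yaw": 0},
    {"xyz": [0,0,-0.8],"yaw": 0},
    {"xyz": [0,0,-0.8],"yaw": 0},
    {"xyz": [0,0,-0.8],"yaw": 0},
    {"xyz": [0,0,0],"yaw": 0},
    {"xyz": [0,0,0],"yaw": 0},
  ],
)

```text
time_s: 9.8
tool_pos: [594.4, 79.5, 376.4]
tcp_rot: [3.121, -0.035, 1.306]
ft_force: [-0.6, -0.7, -0.1]
finger_gap: 0.413
```

```bash
python3 - <<'E'
from st import *
import pickle
p=env.camera_params("wrist"); pickle.dump(p,open("w8.pkl","wb"))
im=env.read_camera("wrist"); cv2.imwrite("pics/w8.png",im)
im=env.read_camera("scene"); cv2.imwrite("pics/s8.png",im)
for c in ["wrist","scene"]: print(env.place_of(c,"stud_grip"),env.place_of(c,"locked_stud"))
st()
print(proj(p,[[596.5,88,124.5],[596.5,88,130]]))
E
```

```text
[{'at': [594.3, 89.7, 115.4], 'score': 0.97}] [{'at': [556.1, -73.6, 88.0], 'score': 0.67}]
[{'at': [593.6, 82.2, 109.8], 'score': 0.69}] [{'at': [553.9, -72.8, 86.7], 'score': 0.86}]
t 10.1 grasp [598.2  83.5 220. ] rpy [ 3.124 -0.034  1.305] F [ 0.1 -0.3  0.4] T [-0.06  0.04 -0.02] gap mm 35.2 q7 -0.218
[[266.6282239  219.80499584]
 [266.61254968 222.1142239 ]]
```

View pics/w8.png

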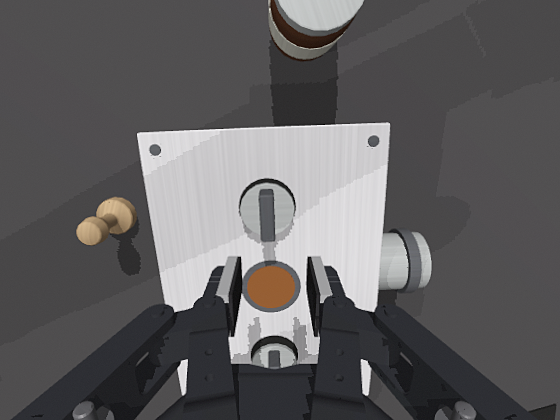

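View pics/s8.png

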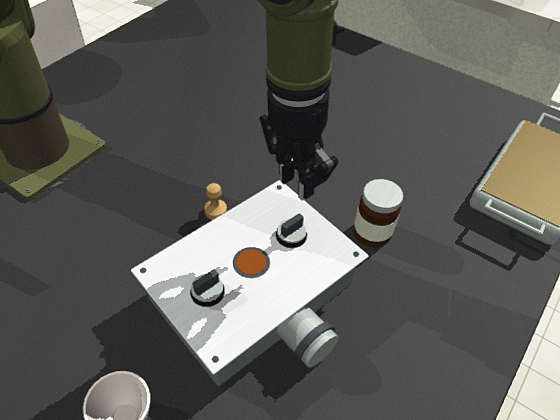

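Both bars now lie parallel along the line of studs. The turned stud's bar is at (267,215) in the wrist view and (291,226) in the scene view. Next I'll measure its height and angle against the twin.

```bash
python3 - <<'E'
import cv2,numpy as np
a=cv2.imread("pics/w8.png");b=cv2.imread("pics/s8.png")
cv2.imwrite("pics/z8.png",np.hstack([cv2.resize(a[170:250,227:307],(400,400),interpolation=2),cv2.resize(b[200:260,260:320],(400,400),interpolation=2)]))
E
```

```text
(no output)
```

View pics/z8.png

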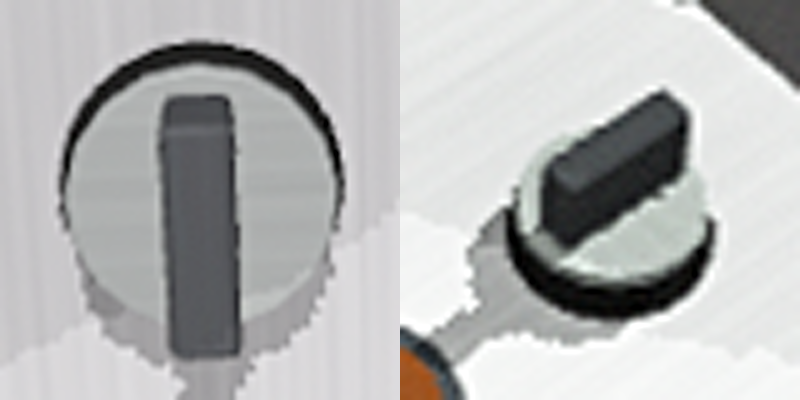

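```bash
python3 - <<'E'
from st import *
import pickle
w=pickle.load(open("w8.pkl","rb"));s=env.camera_params("scene")
print(tri(ray(s,(292.6,221)),ray(w,(267.2,218))))
A=onz(w,(227+197.5/5,170+125/5),124.5);B=onz(w,(227+205/5,170+356/5),124.5);a=np.arctan2(*(A-B)[1::-1]);print(A,B,a,2.916-a)
print("scene y at z130,124.5",proj(s,[[596.7,88,130],[596.7,88,124.5]]))
E
```

```text
(array([597.07683784,  88.99059259, 123.65683602]), np.float64(0.4040789951047581))
[601.87427585 107.65838954 124.5       ] [592.62063291  69.92178959 124.5       ] 1.3303246744031016 1.5856753255968983
scene y at z130,124.5 [[292.36935682 218.78090265]
 [292.195516   220.98048403]]
```

```bash
python3 - <<'E'
from st import *
st(); print(env.sign_off())
E
```

```text
t 10.1 grasp [598.2  83.5 220. ] rpy [ 3.124 -0.034  1.305] F [ 0.1 -0.3  0.4] T [-0.06  0.04 -0.02] gap mm 35.2 q7 -0.218
the job is handed in; nothing more can be done
None
```

I pushed the open stud in to its bottom stop, then turned it a quarter turn clockwise, let it go and backed the arm off. The job is handed in at 10.1 s.

**Last checks:**
- **Turn:** the bar has turned about 1.58 rad by camera, which puts it at the 1.57 stop.
- **Height:** the bar top is at about 124 mm, down from about 130 mm and close to the locked depth. It stayed there after release.
- **Push:** the upward force rose from 3.6 N to 9 N on the way in, as the spring should. It stayed at about 11–14 N at the bottom and during the turn.
- **Clear of the scene:** the wrist force reads about 0 N, and I never touched the locked stud.

**One thing disagreed:** the task says the open stud's bar lies along the cover's long side. In the pictures, the stud whose bar lay across the cover stood about 5 mm higher. The recognition networks also named that one as the open stud, so I chose it. The spring force and the way it turned then confirmed it.

The tool had also drifted about 2° off vertical by the time I reached the stud. I left that uncorrected, and it caused no visible trouble.

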